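# Nest two pet feeding kits

### The arm

A 6-joint arm with a two-finger parallel gripper is mounted at the origin on the work surface. World frame = base frame: x ahead of the robot, y to its left, z up, the work surface at z = 0. Lengths are in m, angles in rad, forces in N, time in s.
With the tool pointing down it reaches from about 0.35 to 0.925 m from the base axis. Payload 6.4 kg.
Tool frame: the origin (TCP) lies at the very end of the fingers, on their centre line; the grasp point (between the pads) lies 19 mm behind it; z points along the fingers, y is the line along which they close (so a half turn about z gives the same grasp; the last joint's range is limited). The gripper opens to 94 mm and grips with 3 to 60 N. Pads are 16 mm wide; open, the fingers measure 119 mm over their backs; the gripper's body (75 mm by 177 mm) begins 78 mm behind the grasp point.
Start: joints at [1.173, 0.245, 1.558, -0, 1.339, -0.174], TCP at [0.144, 0.634, 0.205] pointing down, gripper open.
Joint ranges: [-3.13, 3.13], [-1.02, 2.26], [0.13, 2.54], [-0.95, 4.09], [0.21, 2.88], [-2.74, 2.74]. Speed limits (rad/s): [2.57, 2.57, 3.14, 3.14, 3.14, 3.14].

### API

Orientations are given as a unit quaternion [w, x, y, z].
In Python, from station import r gives the robot as it stands.
- The arm moves only by the tool inch_along, called as name(argument=value, ...) on one line, values as JSON. Schema: {"type":"object","properties":{"rows":{"type":"object","properties":{"motion":{"type":"array","items":{"type":"array","items":{"type":"number"},"minItems":7,"maxItems":7},"minItems":1,"maxItems":10}},"additionalProperties":false,"required":["motion"]},"grip_n":{"type":"number"},"only":{"type":"string"},"quiet":{"type":"boolean"},"lines":{"type":"string"}},"required":["rows"],"additionalProperties":false}. rows is an object whose key "motion" holds a list of rows, 1 to 10 of them, each of 7 numbers: the opening from 0.0 (shut) to 1.0 (fully open), then dx, dy, dz in m, then a rotation vector rx, ry, rz in rad; each row shifts and turns the commanded pose from where the row before left it, along the tool's axes as they then stand; what a row does not reach is not made up. A row lasts 1/8 s, in which the tool goes at most 0.0625 m and 0.188 rad, less where a joint would pass 70% of its speed; a pose out of reach is approached as far as the arm can. The fingers move at their own pace and stop on an object; grip_n is the grip in N (left out, the last holds). Time passes only in rows, so rows that do not move let the fingers close. The tool returns the time, the measured TCP pose, the force, the opening and the grip force at its end. only (a regular expression) keeps the lines of the reply that match it, lines (a string "A,B") keeps lines A to B, and quiet returns only ok. Input that does not fit is refused with a message, and nothing moves.
- r.get_obs(): the state, without advancing time (a new reading comes with each control period).
- r.capture(name): name is "scene" or "top"; returns (picture, depth): 400x640x3 uint8, red, green, blue; 400x640 float32, m along the optical axis (not along the pixel's ray), 0 where there is no reading.
- r.camera_info(name): a dict with "camera_matrix" (3x3 intrinsics, pixels), "pose" (4x4, takes a point from camera to world coordinates). Camera axes: x right, y up, looking along -z (the intrinsics and any distortion apply to the point x, -y, -z); pixel columns grow to the right and rows downward; lengths in m; the calibration is good to about 2 mm. A picture is of the moment at which its call begins. camera_info takes no time and is no camera call.
- r.job_done(): hands the job in; it is judged then, once.
The state is a dict: "time_s": time; "joints": joint angles; "qd": joint speeds; "tau": joint torques, N m; "eef_pos": TCP position; "eef_rot": TCP orientation; "force": force on the tool from outside, world axes, zero at the start; "wrist_torque": the same for the moment, N m; "grip_width": opening from 0.0 (shut) to 1.0 (fully open); "grasp_force": force on a finger pad.
Only numpy, scipy, OpenCV 4.12 (cv2) and the standard library are available. Lean on these libraries where they do the work, as an engineer would, in place of code of your own. Each camera call takes 0.05 s, during which the arm holds its last target. There are 200 camera calls.

### The job

Make up the two pet feeding kits, each nested in its own colour: stand the blue scoop upright on the floor of the blue dish and the yellow scoop in the yellow dish, then stand the jar with the lid of the same colour, lid up, inside each scoop, right down on its floor. Set each scoop in its dish before any jar goes into it. Leave the red tin and the black-lidded spare jar where they stand.

Things in the scene. Friction and masses are not known exactly. Their poses are not given: they have to be found in the camera images.
- blue_dish: Loose round blue pet dish, the larger of two: 140 mm across, 38 mm high, near-upright wall 8 mm thick, inner floor 120 mm across and 8 mm above the table, 0.5 kg. Origin at the centre of its underside, z up.
- yellow_dish: Loose round yellow pet dish, the smaller: 120 mm across, 34 mm high, near-upright wall 8 mm thick, inner floor 100 mm across and 8 mm above the table, 0.4 kg. Origin at the centre of its underside, z up.
- blue_scoop: Loose blue plastic measuring scoop standing upright: a round open cup 60 mm high, 56 mm across at the foot and 64 mm at the rim, wall 3 mm, floor 4 mm thick, about 60 g. A flat level handle 16 mm wide and 7 mm thick (51 to 58 mm above the underside) sticks out along the scoop's own +x axis, its end 90 mm from the cup's axis. Origin at the centre of the cup's underside, z up.
- yellow_scoop: Loose yellow plastic measuring scoop standing upright: a round open cup 60 mm high, 52 mm across at the foot and 58 mm at the rim, wall 3 mm, floor 4 mm thick, about 60 g. A flat level handle 16 mm wide and 7 mm thick (51 to 58 mm above the underside) sticks out along the scoop's own +x axis, its end 87 mm from the cup's axis. Origin at the centre of the cup's underside, z up.
- blue_jar: Loose slim round supplement jar with a blue lid and a blue band on its white body, standing upright: 88 mm high, body 37 mm across, lid (top 20 mm) 38 mm across, about 110 g. Origin at the centre of its underside, z up.
- yellow_jar: Loose slim round supplement jar with a yellow lid and a yellow band on its white body; the same size and weight as the blue one. Origin at the centre of its underside, z up.
- tin: Bystander to leave alone: low food tin, red band, steel top, 65 mm across, 38 mm high, loose. Origin at the centre of its underside.
- spare_jar: Bystander to leave alone: a jar of the same size as the two others, with a black lid and a paper-white label, loose. Origin at the centre of its underside.

How it is judged:
By the outcome, as a careful person would: the job done as asked, in the order asked, and still so for the second after the job is handed in, with the robot touching nothing.
It also fails if it takes over 96 s, if anything falls off the work surface, if the arm or the gripper's body presses on something with over 40 N, if the wrist force passes 120 N, or if a joint passes its speed limit or range.

## Working session

There is one attempt and no reset: what is moved stays moved. The work goes in short steps, Python scripts to look and compute and a tool call to move; the robot and the scene stay as the last step left them, time stands still between calls to the robot, and variables do not carry over. Pictures are saved under pics/ and viewed, at most 14 in all, crops included, and the job is handed in when it is done.

```bash
ls; mkdir -p pics
```

Run:
```python
from station import r
import cv2,numpy as np
np.set_printoptions(precision=4,suppress=True)
o=r.get_obs();print({k:np.round(v,3) for k,v in o.items()})
for n in("scene","top"):
    im,d=r.capture(n);cv2.imwrite(f"pics/{n}0.png",im[:,:,::-1]);np.savez(f"pics/{n}0.npz",im=im,d=d)
    print(n,r.camera_info(n))
```

```text
pics
station.py
{'time_s': np.float64(0.0), 'joints': array([ 1.173,  0.246,  1.559, -0.   ,  1.339, -0.174]), 'qd': array([ 0.   ,  0.001, -0.   , -0.001, -0.   , -0.001]), 'tau': array([ -0.001, -41.582, -31.46 ,   0.068,   0.033,  -0.   ]), 'eef_pos': array([0.144, 0.633, 0.204]), 'eef_rot': array([-0.   ,  0.112,  0.994, -0.001]), 'force': array([-0.437, -0.906,  0.421]), 'wrist_torque': array([0.009, 0.027, 0.024]), 'grasp_force': np.float64(0.0), 'grip_width': np.float64(0.999)}
scene {'camera_matrix': array([[374.4569,   0.    , 320.6804],
       [  0.    , 374.4569, 193.556 ],
       [  0.    ,   0.    ,   1.    ]]), 'pose': array([[ 0.8298, -0.4366,  0.3476,  0.9005],
       [ 0.5579,  0.6668, -0.4941, -0.4935],
       [-0.0161,  0.604 ,  0.7969,  0.8379],
       [ 0.    ,  0.    ,  0.    ,  1.    ]])}
top {'camera_matrix': array([[435.1751,   0.    , 318.1182],
       [  0.    , 435.1751, 199.8664],
       [  0.    ,   0.    ,   1.    ]]), 'pose': array([[-0.1049,  0.9666, -0.2336,  0.2878],
       [-0.9945, -0.1032,  0.0197,  0.0156],
       [-0.0051,  0.2344,  0.9721,  1.1723],
       [ 0.    ,  0.    ,  0.    ,  1.    ]])}
```

View pics/top0.png

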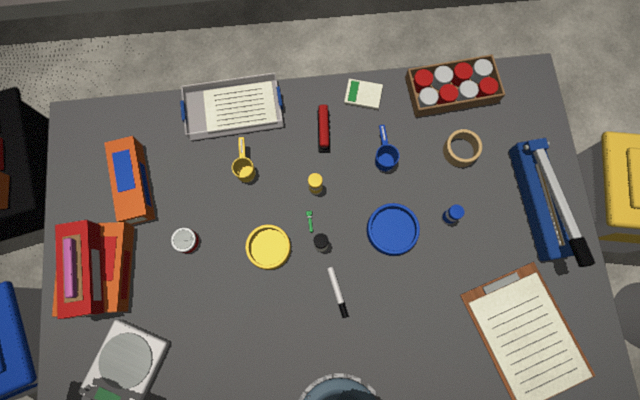

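View pics/scene0.png

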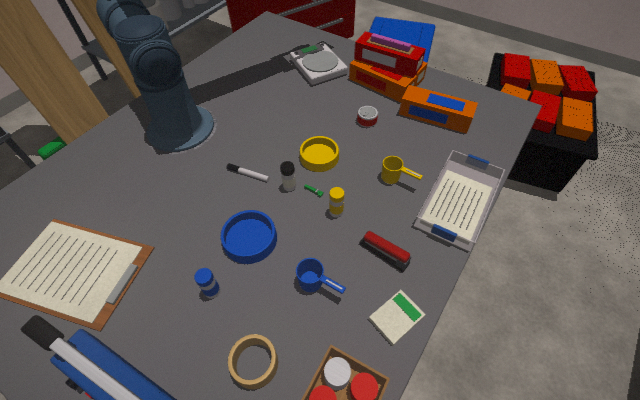

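The top view shows the blue dish at (393,229), yellow dish at (268,247), blue scoop cup at (387,160) with its handle up to (381,126), yellow scoop cup at (243,172) with its handle up to (241,140), blue jar at (455,214), yellow jar at (315,182), spare jar at (321,242) and tin at (185,240). The scene view agrees: dishes at (248,237) and (319,153), scoops at (310,275) and (392,170), jars at (206,283) and (337,201).

Create h.py:
```python
import cv2,numpy as np
from station import r
np.set_printoptions(precision=4,suppress=True)
I={n:r.camera_info(n) for n in("scene","top")}
def ray(n,uv):
    K=np.array(I[n]["camera_matrix"]);P=np.array(I[n]["pose"])
    v=np.array([(uv[0]-K[0,2])/K[0,0],-(uv[1]-K[1,2])/K[1,1],-1.]);return P[:3,3],P[:3,:3]@v
def plane(n,uv,z):
    c,d=ray(n,uv);return c+d*(z-c[2])/d[2]
def tri(a,b):
    (c1,d1),(c2,d2)=ray("top",a),ray("scene",b)
    s=np.linalg.lstsq(np.c_[d1,-d2],c2-c1,rcond=None)[0];p,q=c1+s[0]*d1,c2+s[1]*d2
    return (p+q)/2,np.linalg.norm(p-q)
def cloud(n,d):
    v,u=np.mgrid[:400,:640];K=np.array(I[n]["camera_matrix"]);P=np.array(I[n]["pose"])
    X=np.stack([(u-K[0,2])/K[0,0]*d,-(v-K[1,2])/K[1,1]*d,-d],-1);return X@P[:3,:3].T+P[:3,3]
def mask(im,c):
    h=cv2.cvtColor(im,cv2.COLOR_RGB2HSV)
    return cv2.inRange(h,(105,120,40),(125,255,255)) if c=="blue" else cv2.inRange(h,(22,120,60),(32,255,255))
def blobs(im,c):
    n,l,s,_=cv2.connectedComponentsWithStats(mask(im,c))
    return [(l==i,s[i]) for i in range(1,n) if s[i,4]>50]
def circ(p):
    A=np.c_[2*p,np.ones(len(p))];x=np.linalg.lstsq(A,(p**2).sum(1),rcond=None)[0]
    return x[:2],np.sqrt(x[2]+x[:2]@x[:2])
```

Run:
```python
from h import *
for n in("top","scene"):
    z=np.load(f"pics/{n}0.npz")
    X=cloud(n,z["d"])
    for c in("blue","yellow"):
        for m,s in blobs(z["im"],c):
            p=X[m&(z["d"]>0)]
            if len(p)==0 or np.hypot(*p[:,:2].mean(0))>1: continue
            zt=np.percentile(p[:,2],95); t=p[p[:,2]>zt-.006]
            print(n,c,s,"ztop %.4f"%zt,"med",np.median(p,0),"xr",np.percentile(t[:,0],[2,98]),"yr",np.percentile(t[:,1],[2,98]))
```

```text
top blue [277  86   6  23  60] ztop 0.0509 med [0.8664 0.0703 0.047 ] xr [0.8442 0.8971] yr [0.0661 0.075 ]
top blue [181 101   5  19  61] ztop 0.0501 med [0.8571 0.3435 0.0473] xr [0.8303 0.8827] yr [0.3395 0.3483]
top blue [375 125  25  47 580] ztop 0.0609 med [ 0.6725 -0.2075  0.0306] xr [0.6298 0.746 ] yr [-0.2349 -0.1752]
top blue [ 509  138   64  123 2970] ztop 0.0987 med [ 0.4854 -0.5727  0.0643] xr [0.6198 0.6477] yr [-0.6144 -0.5689]
top blue [113 150  22  42 652] ztop 0.0704 med [0.6889 0.5013 0.0668] xr [0.6372 0.7414] yr [0.476  0.5252]
top blue [140 163  11  43 143] ztop 0.0506 med [0.6545 0.4548 0.0378] xr [0.5998 0.7096] yr [0.4462 0.4631]
top blue [ 367  203   53   53 2151] ztop 0.0395 med [ 0.4646 -0.1998  0.0097] xr [0.3988 0.5291] yr [-0.262  -0.1328]
top blue [448 205  16  15 183] ztop 0.0914 med [ 0.4808 -0.3512  0.0878] xr [0.4653 0.4977] yr [-0.3694 -0.3374]
top blue [   0  282   37  118 2851] ztop -0.1682 med [ 0.2513  0.9391 -0.1743] xr [0.1549 0.4355] yr [0.8874 0.9746]
top yellow [232 137  23  45 525] ztop 0.0615 med [0.681  0.1873 0.0332] xr [0.6411 0.7534
[... 1153 characters left out ...]
4]
scene blue [  69  329  106   71 2097] ztop 0.0679 med [ 0.4709 -0.5786  0.0655] xr [0.3487 0.5809] yr [-0.5984 -0.5618]
scene blue [ 50 355  65  45 745] ztop 0.0681 med [ 0.4308 -0.6321  0.0658] xr [0.3507 0.4997] yr [-0.6429 -0.6196]
scene yellow [ 300  136   39   36 1178] ztop 0.0346 med [0.452  0.1407 0.011 ] xr [0.3977 0.5095] yr [0.0822 0.1938]
scene yellow [381 156  42  28 598] ztop 0.0598 med [0.6735 0.182  0.042 ] xr [0.6422 0.7525] yr [0.1581 0.2133]
scene yellow [329 187  16  16 195] ztop 0.0894 med [ 0.6058 -0.0075  0.0867] xr [0.5876 0.621 ] yr [-0.0206  0.0139]
scene yellow [330 205  14  10  97] ztop 0.0472 med [ 0.6134 -0.0175  0.0334] xr [0.5977 0.6214] yr [-0.0218 -0.004 ]
```

Create meas.py:
```python
from h import *
import sys
def rim(n,m,zr):  # outer contour cast on rim plane
    c=max(cv2.findContours(m.astype(np.uint8),cv2.RETR_EXTERNAL,cv2.CHAIN_APPROX_NONE)[0],key=len)[:,0]
    return np.array([plane(n,q,zr)[:2] for q in c])
for n in("top","scene"):
    z=np.load(f"pics/{n}0.npz");X=cloud(n,z["d"])
    for c in("blue","yellow"):
        for m,s in blobs(z["im"],c):
            p=X[m&(z["d"]>0)];md=np.median(p,0)
            if not(.38<md[0]<.73 and -.4<md[1]<.25): continue
            zt=np.percentile(p[:,2],95)
            if zt<.045: # dish
                t=p[p[:,2]>zt-.005,:2]; print(n,c,"dish",circ(t),zt); continue
            if zt>.075:
                t=p[p[:,2]>zt-.006,:2]; e=cv2.minEnclosingCircle(t.astype(np.float32)); print(n,c,"jar",e,t.mean(0),zt); continue
            t=p[p[:,2]>.052,:2]; 
            # handle points: far in +x
            c0=np.array([.66,t[t[:,0]<.68,1].mean()])
            k=np.linalg.norm(t-c0,axis=1)
            cc,rr=circ(t[k<.034]); h=t[np.linalg.norm(t-cc,axis=1)>rr+.012]
            for _ in range(3):
                k=np.linalg.norm(t-cc,axis=1); cc,rr=circ(t[(k<rr+.003)&(k>rr-.006)])
            a=h.mean(0)-cc
            print(n,c,"scoop",cc,rr,"yaw %.1f"%np.degrees(np.arctan2(a[1],a[0])),"end",np.linalg.norm(h-cc,axis=1).max(),zt,len(t),len(h))
```

```bash
python3 meas.py
```

```text
top blue scoop [ 0.6599 -0.2057] 0.029948857115508865 yaw 2.4 end 0.09049591136856819 0.060944360281788096 171 52
top blue dish (array([ 0.4645, -0.1979]), np.float64(0.0636058073486541)) 0.039542137149493846
top blue jar ((0.48154547810554504, -0.3541516363620758), 0.018284358084201813) [ 0.4819 -0.3539] 0.09137945519788002
top yellow scoop [0.6676 0.1853] 0.02711706365937894 yaw -1.3 end 0.08702268828976296 0.06153589201165947 176 56
top yellow jar ((0.6033110618591309, -0.003954799380153418), 0.01876622997224331) [ 0.6033 -0.0039] 0.09131462180908985
top yellow dish (array([0.4527, 0.1376]), np.float64(0.05386529168195202)) 0.035603987071008425
scene blue dish (array([ 0.4654, -0.1973]), np.float64(0.06378946185901829)) 0.038375171902220846
scene blue scoop [ 0.6607 -0.2051] 0.03009214312273976 yaw 1.7 end 0.0892774613748438 0.0597801734223988 308 106
scene blue jar ((0.48261556029319763, -0.3537389934062958), 0.01937941648066044) [ 0.4835 -0.3537] 0.08977672810433518meas.py:19: RuntimeWarning: Mean of empty slice.
  c0=np.array([.66,t[t[:,0]<.68,1].mean()])
  ret = ret.dtype.type(ret / rcount)
meas.py:24: RuntimeWarning: Mean of empty slice.
  a=h.mean(0)-cc
  ret = um.true_divide(
Traceback (most recent call last):
  File "meas.py", line 25, in <module>
    print(n,c,"scoop",cc,rr,"yaw %.1f"%np.degrees(np.arctan2(a[1],a[0])),"end",np.linalg.norm(h-cc,axis=1).max(),zt,len(t),len(h))
                                                                               ~~~~~~~~~~~~~~~~~~~~~~~~~~~~~~~^^
ValueError: zero-size array to reduction operation maximum which has no identity
```

Create st.py:
```python
import sys,numpy as np
from scipy.spatial.transform import Rotation as R
from h import r
np.set_printoptions(precision=4,suppress=True)
o=r.get_obs();q=o["eef_rot"];M=R.from_quat([q[1],q[2],q[3],q[0]])
t=np.array([float(a) for a in sys.argv[1:4]])
print("t %.2f"%o["time_s"],"pos",o["eef_pos"],"yaxis",M.as_matrix()[:,1],"d_tool",M.inv().apply(t-o["eef_pos"]),"grip",o["grip_width"],o["grasp_force"],"F",o["force"])
```

```text
(no output)
```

inch_along(rows={"motion":[[1, 0, 0, 0, 0, 0, -0.1123], [1, 0, 0, 0, 0, 0, -0.1123], [1, -0.043, -0.037, 0, 0, 0, 0], [1, -0.043, -0.037, 0, 0, 0, 0], [1, -0.043, -0.037, 0, 0, 0, 0], [1, -0.043, -0.037, 0, 0, 0, 0], [1, -0.043, -0.037, 0, 0, 0, 0], [1, -0.043, -0.037, 0, 0, 0, 0], [1, -0.043, -0.037, 0, 0, 0, 0], [1, -0.043, -0.037, 0, 0, 0, 0]]}, grip_n=20)

```text
time_s: 1.35
eef_pos: [0.4895, 0.3366, 0.2051]
eef_rot: [-0.0, -0.0, 1.0, -0.0]
force: [0.9, -0.6, 0.2]
grip_width: 1.002
grasp_force: 0.0
```

```bash
python3 st.py .6676 .1853 .036
```

```text
t 1.35 pos [0.4895 0.3366 0.2051] yaxis [-0.0007  1.     -0.0001] d_tool [-0.1781 -0.1514  0.169 ] grip 1.001580390994154 0.0 F [ 0.9016 -0.5972  0.2358]
```

inch_along(rows={"motion":[[1, -0.0445, -0.0378, 0, 0, 0, 0], [1, -0.0445, -0.0378, 0, 0, 0, 0], [1, -0.0445, -0.0378, 0, 0, 0, 0], [1, -0.0446, -0.0379, 0, 0, 0, 0], [1, 0, 0, 0.055, 0, 0, 0], [1, 0, 0, 0.04, 0, 0, 0], [1, 0, 0, 0, 0, 0, 0]]})

```text
time_s: 2.22
eef_pos: [0.6635, 0.1863, 0.1055]
eef_rot: [-0.005, -0.0, 1.0, -0.0]
force: [-0.1, -0.1, -0.3]
grip_width: 0.997
grasp_force: 0.0
```

```bash
python3 st.py .6676 .1853 .036
```

```text
t 2.23 pos [0.6635 0.1863 0.1055] yaxis [-0.0004  1.     -0.001 ] d_tool [-0.0048 -0.001   0.0695] grip 0.9966462932710183 0.0 F [-0.1073 -0.0922 -0.2959]
```

inch_along(rows={"motion":[[1, -0.0043, -0.001, 0.03, 0, 0, 0], [1, 0, 0, 0.0295, 0, 0, 0], [1, 0, 0, 0.01, 0, 0, 0], [1, 0, 0, 0, 0, 0, 0]]})

```text
time_s: 2.72
eef_pos: [0.6715, 0.1861, 0.042]
eef_rot: [0.0, -0.001, 1.0, 0.0]
force: [-1.3, -0.0, 0.1]
grip_width: 0.996
grasp_force: 0.0
```

```bash
python3 st.py .6676 .1853 .036
```

```text
t 2.73 pos [0.6715 0.1861 0.042 ] yaxis [-0.001   1.      0.0001] d_tool [ 0.0039 -0.0008  0.006 ] grip 0.9960366390496767 0.0 F [-1.3275 -0.0141  0.1329]
```

inch_along(rows={"motion":[[1, 0, 0, 0.004, 0, 0, 0], [1, 0, 0, 0, 0, 0, 0], [1, 0, 0, 0, 0, 0, 0]]})

```text
time_s: 3.1
eef_pos: [0.6714, 0.186, 0.0376]
eef_rot: [0.0, -0.0, 1.0, 0.0]
force: [0.8, 0.1, 0.8]
grip_width: 0.995
grasp_force: 0.0
```

```bash
python3 st.py .6676 .1853 .036
```

```text
t 3.10 pos [0.6714 0.186  0.0376] yaxis [-0.0009  1.      0.0001] d_tool [ 0.0038 -0.0007  0.0016] grip 0.9946648760910677 0.0 F [0.8227 0.136  0.7759]
```

inch_along(rows={"motion":[[1, 0.0038, -0.0007, 0.001, 0, 0, 0], [1, 0, 0, 0, 0, 0, 0], [0.3, 0, 0, 0, 0, 0, 0], [0.3, 0, 0, 0, 0, 0, 0], [0.3, 0, 0, 0, 0, 0, 0], [0.3, 0, 0, 0, 0, 0, 0], [0.3, 0, 0, 0, 0, 0, 0], [0.3, 0, 0, 0, 0, 0, 0]]}, grip_n=15)

```text
time_s: 4.1
eef_pos: [0.6673, 0.1853, 0.0361]
eef_rot: [0.0, -0.0, 1.0, 0.0]
force: [-0.2, 1.0, 0.7]
grip_width: 0.618
grasp_force: 15.0
```

```bash
python3 st.py .6676 .1853 .036
```

```text
t 4.10 pos [0.6673 0.1853 0.0361] yaxis [-0.0008  1.      0.0002] d_tool [-0.0003 -0.      0.0001] grip 0.6178803810523696 15.000014696270227 F [-0.2459  0.9745  0.6766]
```

inch_along(rows={"motion":[[0.3, 0, 0, -0.05, 0, 0, 0], [0.3, 0, 0, -0.03, 0, 0, 0], [0.3, 0.0436, -0.0097, 0, 0, 0, 0], [0.3, 0.0436, -0.0097, 0, 0, 0, 0], [0.3, 0.0436, -0.0097, 0, 0, 0, 0], [0.3, 0.0436, -0.0097, 0, 0, 0, 0], [0.3, 0.040, -0.0089, 0, 0, 0, 0], [0.3, 0, 0, 0, 0, 0, 0], [0.3, 0, 0, 0, 0, 0, 0]]})

```text
time_s: 5.22
eef_pos: [0.4539, 0.1373, 0.1165]
eef_rot: [0.001, -0.0, 1.0, -0.0]
force: [0.6, 0.7, 0.4]
grip_width: 0.614
grasp_force: 15.0
```

```bash
python3 st.py .4527 .1376 .0445
```

```text
t 5.22 pos [0.4539 0.1373 0.1165] yaxis [-0.0007  1.     -0.    ] d_tool [0.0013 0.0003 0.072 ] grip 0.6144882871387997 14.99994542245986 F [0.5968 0.655  0.4406]
```

Create shot.py:
```python
import sys
from h import *
t=sys.argv[1]
for n in("top","scene"):
    im,d=r.capture(n);np.savez(f"pics/{n}{t}.npz",im=im,d=d)
    if n in sys.argv[2:3]:
        x,y,w,h=map(int,sys.argv[3:7]);cv2.imwrite(f"pics/{n}{t}.png",cv2.resize(im[y:y+h,x:x+w,::-1],None,fx=3,fy=3))
```

```bash
python3 shot.py 1 scene 260 80 200 150
```

```text
(no output)
```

View pics/scene1.png

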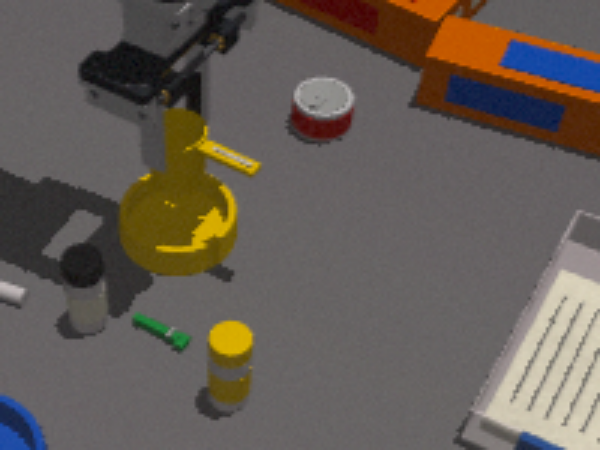

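The crop shows the yellow scoop held upright over the yellow dish (cup near (185,140), dish near (180,220)), with its handle pointing away and clear of everything. I'll lower it.

inch_along(rows={"motion":[[0.3, 0.0013, 0.0003, 0.03, 0, 0, 0], [0.3, 0, 0, 0.025, 0, 0, 0], [0.3, 0, 0, 0.011, 0, 0, 0], [0.3, 0, 0, 0, 0, 0, 0], [0.3, 0, 0, 0, 0, 0, 0]]})

```text
time_s: 5.95
eef_pos: [0.4527, 0.1377, 0.0509]
eef_rot: [0.001, -0.0, 1.0, 0.0]
force: [0.1, -0.3, -0.1]
grip_width: 0.617
grasp_force: 15.0
```

```bash
python3 st.py .4527 .1376 .0445
```

```text
t 5.95 pos [0.4527 0.1377 0.0509] yaxis [-0.0009  1.      0.0001] d_tool [-0.     -0.0001  0.0064] grip 0.6172574992388342 14.99996271362761 F [ 0.0572 -0.3187 -0.0715]
```

inch_along(rows={"motion":[[0.3, 0, 0, 0.003, 0, 0, 0], [0.3, 0, 0, 0.003, 0, 0, 0], [0.3, 0, 0, 0.0005, 0, 0, 0], [0.3, 0, 0, 0, 0, 0, 0]]})

```text
time_s: 6.45
eef_pos: [0.452, 0.1377, 0.0439]
eef_rot: [0.0, -0.0, 1.0, 0.0]
force: [-0.9, -0.1, 2.8]
grip_width: 0.616
grasp_force: 15.0
```

```bash
python3 st.py .4527 .1376 .0445
```

```text
t 6.45 pos [0.452  0.1377 0.0439] yaxis [-0.0009  1.      0.0001] d_tool [-0.0007 -0.0001 -0.0006] grip 0.6160038158242794 15.000223851618841 F [-0.9255 -0.1299  2.7503]
```

inch_along(rows={"motion":[[1, 0, 0, 0, 0, 0, 0], [1, 0, 0, 0, 0, 0, 0], [1, 0, 0, 0, 0, 0, 0], [1, 0, 0, 0, 0, 0, 0], [1, 0, 0, -0.03, 0, 0, 0], [1, 0, 0, -0.04, 0, 0, 0], [1, 0, 0, -0.04, 0, 0, 0], [1, 0, 0, -0.01, 0, 0, 0]]})

```text
time_s: 7.45
eef_pos: [0.4532, 0.1378, 0.1661]
eef_rot: [0.003, -0.0, 1.0, 0.0]
force: [-0.5, 0.2, -0.3]
grip_width: 1.0
grasp_force: 0.0
```

inch_along(rows={"motion":[[1, -0.026, -0.043, 0, 0, 0, 0], [1, -0.026, -0.043, 0, 0, 0, 0], [1, -0.026, -0.043, 0, 0, 0, 0], [1, -0.026, -0.043, 0, 0, 0, 0], [1, -0.026, -0.043, 0, 0, 0, 0], [1, -0.026, -0.043, 0, 0, 0, 0], [1, -0.026, -0.043, 0, 0, 0, 0], [1, -0.026, -0.042, 0, 0, 0, 0], [1, 0, 0, 0, 0, 0, 0], [1, 0, 0, 0, 0, 0, 0]]})

```text
time_s: 8.7
eef_pos: [0.6589, -0.2045, 0.1616]
eef_rot: [-0.001, -0.0, 1.0, 0.001]
force: [-0.2, -0.0, -0.5]
grip_width: 0.999
grasp_force: 0.0
```

```bash
python3 st.py .6603 -.2054 .0365;python3 shot.py 2 top 170 100 266 200
```

```text
t 8.70 pos [ 0.6589 -0.2045  0.1616] yaxis [-0.0007  1.      0.0016] d_tool [-0.0018 -0.0011  0.1251] grip 0.999288029938083 0.0 F [-0.2057 -0.0012 -0.4816]
```

View pics/top2.png

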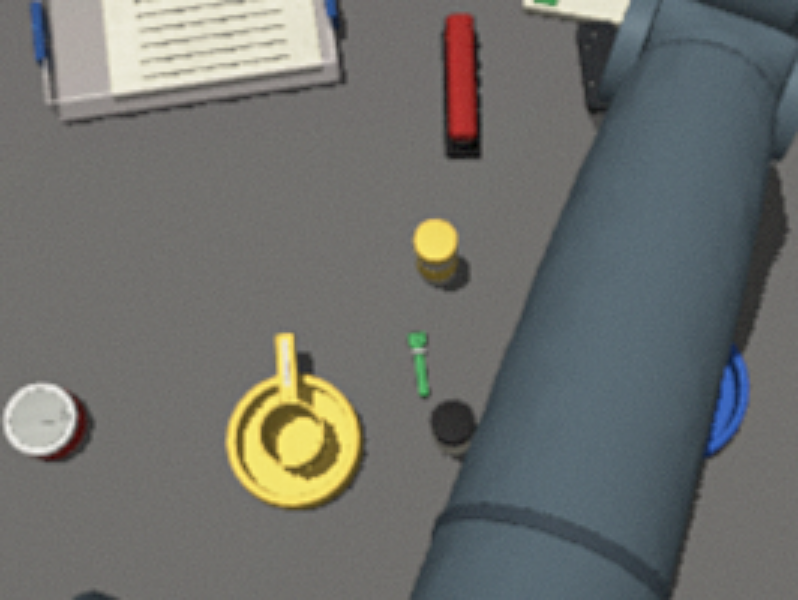

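The yellow scoop stands in its dish (cup near (295,430) in the crop) with its handle over the far rim. The arm is above the blue scoop.

inch_along(rows={"motion":[[1, -0.0016, -0.001, 0.045, 0, 0, 0], [1, 0, 0, 0.045, 0, 0, 0], [1, 0, 0, 0.025, 0, 0, 0], [1, 0, 0, 0.004, 0, 0, 0], [1, 0, 0, 0, 0, 0, 0], [1, 0, 0, 0, 0, 0, 0]]})

```text
time_s: 9.55
eef_pos: [0.6626, -0.2065, 0.0466]
eef_rot: [0.001, -0.001, 1.0, -0.001]
force: [0.2, -0.4, -0.6]
grip_width: 0.999
grasp_force: 0.0
```

```bash
python3 st.py .6603 -.2054 .037
```

```text
t 9.55 pos [ 0.6626 -0.2065  0.0466] yaxis [-0.0011  1.     -0.0015] d_tool [0.0023 0.0011 0.0096] grip 0.9989561568445696 0.0 F [ 0.2269 -0.4051 -0.5782]
```

inch_along(rows={"motion":[[1, 0.0023, 0.0011, 0.0088, 0, 0, 0], [1, 0, 0, 0, 0, 0, 0], [0.3, 0, 0, 0, 0, 0, 0], [0.3, 0, 0, 0, 0, 0, 0], [0.3, 0, 0, 0, 0, 0, 0], [0.3, 0, 0, 0, 0, 0, 0], [0.3, 0, 0, 0, 0, 0, 0]]}, grip_n=15)

```text
time_s: 10.42
eef_pos: [0.6592, -0.205, 0.0358]
eef_rot: [0.0, -0.0, 1.0, 0.0]
force: [-0.3, 0.2, 1.8]
grip_width: 0.677
grasp_force: 15.0
```

```bash
python3 st.py .6603 -.2054 .037
```

```text
t 10.43 pos [ 0.6592 -0.205   0.0358] yaxis [-0.0009  1.      0.    ] d_tool [-0.0011 -0.0004 -0.0012] grip 0.6772862704695535 15.000175602617674 F [-0.2511  0.2015  1.7586]
```

inch_along(rows={"motion":[[0.3, 0, 0, -0.05, 0, 0, 0], [0.3, 0, 0, -0.03, 0, 0, 0], [0.3, 0.039, 0.0015, 0, 0, 0, 0], [0.3, 0.039, 0.0015, 0, 0, 0, 0], [0.3, 0.039, 0.0015, 0, 0, 0, 0], [0.3, 0.039, 0.0015, 0, 0, 0, 0], [0.3, 0.039, 0.0015, 0, 0, 0, 0], [0.3, 0, 0, 0, 0, 0, 0], [0.3, 0, 0, 0, 0, 0, 0]]})

```text
time_s: 11.55
eef_pos: [0.4648, -0.1981, 0.1161]
eef_rot: [0.001, -0.0, 1.0, -0.0]
force: [0.3, 0.1, 0.8]
grip_width: 0.68
grasp_force: 15.0
```

```bash
python3 st.py .464 -.1972 .0445
```

```text
t 11.55 pos [ 0.4648 -0.1981  0.1161] yaxis [-0.0007  1.     -0.0008] d_tool [0.0009 0.001  0.0716] grip 0.6800190576114069 15.000015033292584 F [0.3346 0.1128 0.7525]
```

inch_along(rows={"motion":[[0.3, 0.0009, 0.001, 0.03, 0, 0, 0], [0.3, 0, 0, 0.027, 0, 0, 0], [0.3, 0, 0, 0.01, 0, 0, 0], [0.3, 0, 0, 0, 0, 0, 0], [0.3, 0, 0, 0.002, 0, 0, 0], [0.3, 0, 0, 0, 0, 0, 0]]})

```text
time_s: 12.3
eef_pos: [0.4639, -0.1971, 0.0475]
eef_rot: [0.001, -0.0, 1.0, -0.0]
force: [0.5, 0.1, 0.3]
grip_width: 0.675
grasp_force: 15.0
```

```bash
python3 st.py .464 -.1972 .0445
```

```text
t 12.30 pos [ 0.4639 -0.1971  0.0475] yaxis [-0.0008  1.     -0.001 ] d_tool [-0.0001 -0.0001  0.003 ] grip 0.6749587505150108 15.000011090305634 F [0.5234 0.1085 0.2662]
```

inch_along(rows={"motion":[[0.3, 0, 0, 0.002, 0, 0, 0], [0.3, 0, 0, 0.001, 0, 0, 0], [0.3, 0, 0, 0, 0, 0, 0], [0.3, 0, 0, 0, 0, 0, 0]]})

```text
time_s: 12.8
eef_pos: [0.4633, -0.1968, 0.0438]
eef_rot: [0.0, -0.0, 1.0, -0.0]
force: [-0.2, -0.4, 0.4]
grip_width: 0.681
grasp_force: 15.0
```

```bash
python3 st.py .464 -.1972 .0445
```

```text
t 12.80 pos [ 0.4633 -0.1968  0.0438] yaxis [-0.0007  1.     -0.0002] d_tool [-0.0007 -0.0004 -0.0007] grip 0.6810297726204744 15.000050145608839 F [-0.2252 -0.4276  0.3601]
```

inch_along(rows={"motion":[[0.3, 0, 0, 0.001, 0, 0, 0], [0.3, 0, 0, 0, 0, 0, 0]]})

```text
time_s: 13.05
eef_pos: [0.4634, -0.1969, 0.0437]
eef_rot: [-0.0, -0.0, 1.0, 0.0]
force: [-2.7, 2.4, 8.2]
grip_width: 0.676
grasp_force: 15.0
```

inch_along(rows={"motion":[[1, 0, 0, 0, 0, 0, 0], [1, 0, 0, 0, 0, 0, 0], [1, 0, 0, 0, 0, 0, 0], [1, 0, 0, 0, 0, 0, 0], [1, 0, 0, -0.03, 0, 0, 0], [1, 0, 0, -0.04, 0, 0, 0], [1, 0, 0, -0.04, 0, 0, 0], [1, 0, 0, -0.01, 0, 0, 0]]})

```text
time_s: 14.05
eef_pos: [0.4646, -0.1977, 0.1654]
eef_rot: [0.002, -0.0, 1.0, -0.002]
force: [0.4, -0.5, -1.4]
grip_width: 1.0
grasp_force: 0.0
```

```bash
python3 st.py .482 -.354 .063
```

```text
t 14.05 pos [ 0.4646 -0.1977  0.1654] yaxis [-0.0009  1.     -0.0031] d_tool [-0.0168 -0.156   0.1029] grip 0.9996781797574329 0.0 F [ 0.4351 -0.5405 -1.361 ]
```

inch_along(rows={"motion":[[1, -0.0042, -0.039, 0, 0, 0, 0], [1, -0.0042, -0.039, 0, 0, 0, 0], [1, -0.0042, -0.039, 0, 0, 0, 0], [1, -0.0042, -0.039, 0, 0, 0, 0], [1, 0, 0, 0.03, 0, 0, 0], [1, 0, 0, 0.03, 0, 0, 0], [1, 0, 0, 0.02, 0, 0, 0], [1, 0, 0, 0, 0, 0, 0], [1, 0, 0, 0, 0, 0, 0]]})

```text
time_s: 15.18
eef_pos: [0.4807, -0.3531, 0.0835]
eef_rot: [0.0, -0.001, 1.0, -0.001]
force: [-0.4, -0.0, 0.6]
grip_width: 1.0
grasp_force: 0.0
```

```bash
python3 shot.py 3 top 330 100 180 160;  python3 st.py .482 -.354 .063
```

```text
t 15.28 pos [ 0.4809 -0.3534  0.0841] yaxis [-0.001   1.     -0.0019] d_tool [-0.001  -0.0005  0.0211] grip 1.000961315445876 0.0 F [ 0.1995  0.3039 -0.7682]
```

View pics/top3.png

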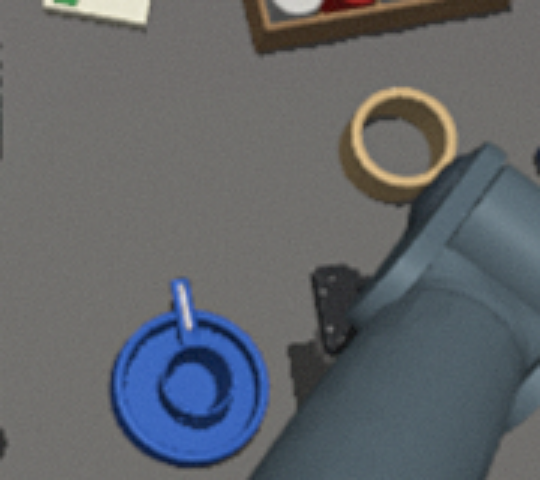

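The blue scoop stands in its dish (cup near (195,388) in the crop). Next I'll grip the blue jar and measure the cups where they now stand.

inch_along(rows={"motion":[[1, -0.001, -0.0005, 0.02, 0, 0, 0], [1, 0, 0, 0, 0, 0, 0], [1, 0, 0, 0, 0, 0, 0], [0, 0, 0, 0, 0, 0, 0], [0, 0, 0, 0, 0, 0, 0], [0, 0, 0, 0, 0, 0, 0], [0, 0, 0, 0, 0, 0, 0], [0, 0, 0, 0, 0, 0, 0], [0, 0, 0, 0, 0, 0, 0]]}, grip_n=20)

```text
time_s: 16.4
eef_pos: [0.4811, -0.3532, 0.0626]
eef_rot: [-0.0, -0.0, 1.0, 0.0]
force: [-0.1, 0.2, -0.5]
grip_width: 0.401
grasp_force: 20.0
```

```bash
python3 st.py .482 -.354 .063
```

Create cups.py:
```python
from h import *
import sys
for tag,c,c0,c1 in((sys.argv[1],"blue",(.4645,-.1972),.0),(sys.argv[2],"yellow",(.4525,.1377),0)):
    for n in("top","scene"):
        z=np.load(f"pics/{n}{tag}.npz");X=cloud(n,z["d"])
        h=np.linalg.norm(X[:,:,:2]-c0,axis=2);m=(mask(z["im"],c)>0)&(h<.045)&(z["d"]>0)&(X[:,:,2]>.06)
        t=X[m];cc=np.array(c0)
        for _ in range(4):
            k=np.linalg.norm(t[:,:2]-cc,axis=1);cc,rr=circ(t[(k<.034)&(k>.022),:2])
        D=(mask(z["im"],c)>0)&(h<.075)&(X[:,:,2]>.028)&(X[:,:,2]<.042)&(h>.045);dc=circ(X[D][:,:2])
        print(c,n,"cup",cc,rr,"ztop",np.percentile(t[:,2],95),len(t),"dish",*dc)
```

```bash
python3 cups.py 3 2
```

```text
t 16.40 pos [ 0.4811 -0.3532  0.0626] yaxis [-0.0008  1.      0.0001] d_tool [-0.0009 -0.0008 -0.0004] grip 0.4008523111781463 20.017526149749756 F [-0.0707  0.2476 -0.5291]
blue top cup [ 0.4646 -0.1985] 0.030072210305373173 ztop 0.07131859658942026 149 dish [ 0.4642 -0.1973] 0.06356719157691394
blue scene cup [ 0.465 -0.198] 0.030218738377082874 ztop 0.06943976721634282 187 dish [ 0.466  -0.1978] 0.0639090817617634
yellow top cup [0.4542 0.1353] 0.027585494514809503 ztop 0.07030941094443122 136 dish [0.4525 0.1375] 0.053909937147201235Traceback (most recent call last):
  File "cups.py", line 11, in <module>
    print(c,n,"cup",cc,rr,"ztop",np.percentile(t[:,2],95),len(t),"dish",*dc)
                                 ~~~~~~~~~~~~~^^^^^^^^^^^
    return _quantile_unchecked(
        a, q, axis, out, overwrite_input, method, keepdims, weights)
    return _ureduce(a,
                    func=_quantile_ureduce_func,
    ...<5 lines>...
                    overwrite_input=overwrite_input,
                    method=method)
    r = func(a, **kwargs)
    result = _quantile(arr,
                       quantiles=q,
    ...<2 lines>...
                       out=out,
                       weights=wgt)
    slices_having_nans = np.isnan(arr[-1, ...])
                                  ~~~^^^^^^^^^
IndexError: index -1 is out of bounds for axis 0 with size 0
```

inch_along(rows={"motion":[[0, 0, 0, -0.05, 0, 0, 0], [0, 0, 0, -0.05, 0, 0, 0], [0, 0, 0, -0.01, 0, 0, 0], [0, 0.0042, 0.0388, 0, 0, 0, 0], [0, 0.0042, 0.0388, 0, 0, 0, 0], [0, 0.0042, 0.0388, 0, 0, 0, 0], [0, 0.0042, 0.0388, 0, 0, 0, 0], [0, 0, 0, 0, 0, 0, 0], [0, 0, 0, 0, 0, 0, 0]]})

```text
time_s: 17.52
eef_pos: [0.4639, -0.1981, 0.1717]
eef_rot: [-0.001, -0.0, 1.0, 0.0]
force: [-0.2, -0.9, -0.8]
grip_width: 0.4
grasp_force: 20.0
```

```bash
python3 st.py .464 -.1981 .075;  python3 shot.py 4 scene 180 140 200 150
```

```text
t 17.52 pos [ 0.4639 -0.1981  0.1717] yaxis [-0.0009  1.      0.0005] d_tool [-0.0002 -0.      0.0967] grip 0.4000899951093629 19.999811053276062 F [-0.227  -0.8976 -0.8207]
```

View pics/scene4.png

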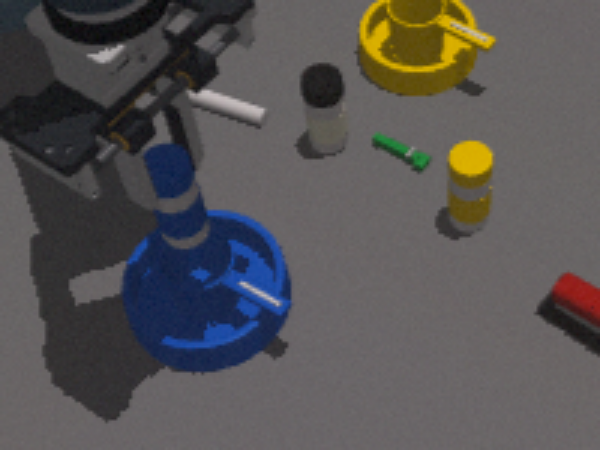

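```bash
python3 cups.py 3 4 2>&1 | grep yel
```

```text
yellow top cup [0.4543 0.1352] 0.02759537713851229 ztop 0.07159106079861204 135 dish [0.4525 0.1375] 0.05389721373748724
yellow scene cup [0.4541 0.1365] 0.02745257516513528 ztop 0.0692155843385307 131 dish [0.4531 0.138 ] 0.05401803816562582
```

The blue jar hangs upright over the blue scoop (its foot near (185,240) in the crop). Now I'll lower it into the cup.

inch_along(rows={"motion":[[0, 0, 0, 0.03, 0, 0, 0], [0, 0, 0, 0.025, 0, 0, 0], [0, 0, 0, 0.01, 0, 0, 0], [0, 0, 0, 0.01, 0, 0, 0], [0, 0, 0, 0.01, 0, 0, 0], [0, 0, 0, 0, 0, 0, 0], [0, 0, 0, 0, 0, 0, 0]]})

```text
time_s: 18.5
eef_pos: [0.4646, -0.1983, 0.0882]
eef_rot: [0.0, -0.0, 1.0, -0.0]
force: [0.4, -0.7, -1.0]
grip_width: 0.403
grasp_force: 20.0
```

```bash
python3 st.py .464 -.1981 .075
```

```text
t 18.50 pos [ 0.4646 -0.1983  0.0882] yaxis [-0.0008  1.     -0.0006] d_tool [0.0006 0.0002 0.0132] grip 0.4034703743658528 19.99989241361618 F [ 0.403  -0.7029 -1.0489]
```

inch_along(rows={"motion":[[0, 0.0005, 0, 0.005, 0, 0, 0], [0, 0, 0, 0.004, 0, 0, 0], [0, 0, 0, 0.002, 0, 0, 0], [0, 0, 0, 0, 0, 0, 0], [0, 0, 0, 0, 0, 0, 0]]})

```text
time_s: 19.12
eef_pos: [0.4638, -0.1981, 0.0768]
eef_rot: [0.0, -0.0, 1.0, -0.0]
force: [0.1, -0.9, -1.0]
grip_width: 0.401
grasp_force: 20.0
```

```bash
python3 st.py .464 -.1981 .075
```

```text
t 19.12 pos [ 0.4638 -0.1981  0.0768] yaxis [-0.0008  1.     -0.0001] d_tool [-0.0002 -0.      0.0018] grip 0.40087996288334293 19.999883472919464 F [ 0.1101 -0.9091 -1.0282]
```

inch_along(rows={"motion":[[0, 0, 0, 0.001, 0, 0, 0], [0, 0, 0, 0.001, 0, 0, 0], [0, 0, 0, 0, 0, 0, 0], [0, 0, 0, 0, 0, 0, 0]]})

```text
time_s: 19.62
eef_pos: [0.4637, -0.198, 0.0746]
eef_rot: [-0.0, -0.0, 1.0, -0.0]
force: [0.0, 0.5, -1.5]
grip_width: 0.4
grasp_force: 20.0
```

```bash
python3 st.py .464 -.1981 .075
```

```text
t 19.62 pos [ 0.4637 -0.198   0.0746] yaxis [-0.0008  1.     -0.    ] d_tool [-0.0003 -0.0001 -0.0004] grip 0.40006499827133624 19.99981552362442 F [ 0.0491  0.5251 -1.5463]
```

inch_along(rows={"motion":[[0, 0, 0, 0.001, 0, 0, 0], [0, 0, 0, 0, 0, 0, 0]]})

```text
time_s: 19.88
eef_pos: [0.4642, -0.1982, 0.0746]
eef_rot: [0.0, -0.0, 1.0, -0.0]
force: [-1.0, 1.2, 4.8]
grip_width: 0.399
grasp_force: 20.0
```

```bash
python3 st.py .464 -.1981 .075
```

```text
t 19.88 pos [ 0.4642 -0.1982  0.0746] yaxis [-0.0008  1.     -0.    ] d_tool [ 0.0002  0.0001 -0.0004] grip 0.39904858548861305 20.000784695148468 F [-1.0063  1.211   4.7516]
```

inch_along(rows={"motion":[[0.5, 0, 0, 0, 0, 0, 0], [0.8, 0, 0, 0, 0, 0, 0], [1, 0, 0, 0, 0, 0, 0], [1, 0, 0, 0, 0, 0, 0], [1, 0, 0, -0.03, 0, 0, 0], [1, 0, 0, -0.04, 0, 0, 0], [1, 0, 0, -0.03, 0, 0, 0], [1, 0, 0, 0, 0, 0, 0]]})

```text
time_s: 20.88
eef_pos: [0.4652, -0.1991, 0.1762]
eef_rot: [0.002, -0.0, 1.0, -0.002]
force: [-0.6, 0.1, -0.2]
grip_width: 0.996
grasp_force: 0.0
```

inch_along(rows={"motion":[[1, -0.0278, 0.0388, 0, 0, 0, 0], [1, -0.0278, 0.0388, 0, 0, 0, 0], [1, -0.0278, 0.0388, 0, 0, 0, 0], [1, -0.0278, 0.0388, 0, 0, 0, 0], [1, -0.0278, 0.0388, 0, 0, 0, 0], [1, 0, 0, 0.03, 0, 0, 0], [1, 0, 0, 0.03, 0, 0, 0], [1, 0, 0, 0.02, 0, 0, 0], [1, 0, 0, 0, 0, 0, 0], [1, 0, 0, 0, 0, 0, 0]]})

```text
time_s: 22.12
eef_pos: [0.6032, -0.0042, 0.0945]
eef_rot: [0.001, -0.0, 1.0, -0.0]
force: [1.0, 0.3, -0.3]
grip_width: 1.0
grasp_force: 0.0
```

```bash
python3 st.py .6035 -.004 .063;python3 shot.py 5 scene 180 140 200 150
```

```text
t 22.12 pos [ 0.6032 -0.0042  0.0945] yaxis [-0.0005  1.     -0.0003] d_tool [-0.0002  0.0002  0.0315] grip 1.0002795003595832 0.0 F [ 0.979   0.3288 -0.2751]
```

View pics/scene5.png

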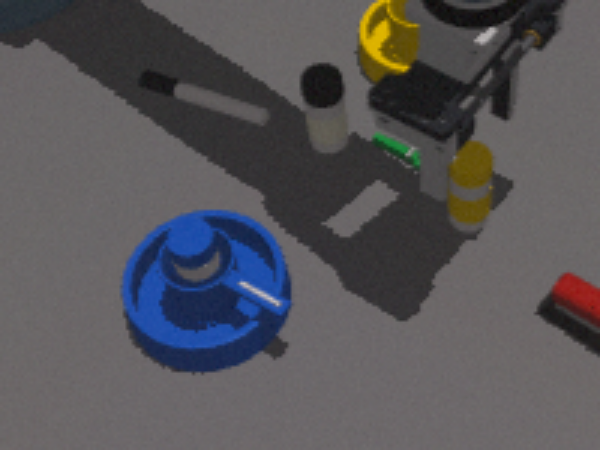

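The blue kit is nested: the jar lid at (190,240) in the crop stands upright in the scoop. The fingers now straddle the yellow jar at (470,190).

inch_along(rows={"motion":[[1, 0, 0, 0.02, 0, 0, 0], [1, 0, 0, 0.0105, 0, 0, 0], [1, 0, 0, 0, 0, 0, 0], [1, 0, 0, 0, 0, 0, 0], [0, 0, 0, 0, 0, 0, 0], [0, 0, 0, 0, 0, 0, 0], [0, 0, 0, 0, 0, 0, 0], [0, 0, 0, 0, 0, 0, 0], [0, 0, 0, 0, 0, 0, 0], [0, 0, 0, 0, 0, 0, 0]]}, grip_n=20)

```text
time_s: 23.48
eef_pos: [0.6026, -0.0039, 0.0632]
eef_rot: [0.0, -0.0, 1.0, 0.0]
force: [0.5, -0.7, -0.2]
grip_width: 0.399
grasp_force: 20.4
```

```bash
python3 st.py .6035 -.004 .063
```

```text
t 23.48 pos [ 0.6026 -0.0039  0.0632] yaxis [-0.0008  1.      0.0001] d_tool [-0.0009 -0.0001  0.0002] grip 0.3992209025799201 20.422637568844948 F [ 0.4641 -0.7012 -0.237 ]
```

inch_along(rows={"motion":[[0, 0, 0, -0.05, 0, 0, 0], [0, 0, 0, -0.05, 0, 0, 0], [0, 0, 0, -0.01, 0, 0, 0], [0, 0.0298, 0.028, 0, 0, 0, 0], [0, 0.0298, 0.028, 0, 0, 0, 0], [0, 0.0298, 0.028, 0, 0, 0, 0], [0, 0.0298, 0.028, 0, 0, 0, 0], [0, 0.0298, 0.028, 0, 0, 0, 0], [0, 0, 0, 0, 0, 0, 0], [0, 0, 0, 0, 0, 0, 0]]})

```text
time_s: 24.72
eef_pos: [0.4532, 0.1357, 0.1722]
eef_rot: [-0.001, -0.0, 1.0, -0.0]
force: [0.2, -0.4, -1.3]
grip_width: 0.401
grasp_force: 20.0
```

```bash
python3 st.py .4535 .136 .0752;  python3 shot.py 6 scene 250 60 200 150
```

```text
t 24.73 pos [0.4532 0.1357 0.1722] yaxis [-0.0009  1.     -0.0004] d_tool [-0.0004  0.0004  0.097 ] grip 0.40097379531648963 19.999745766981505 F [ 0.1799 -0.3957 -1.3439]
```

View pics/scene6.png

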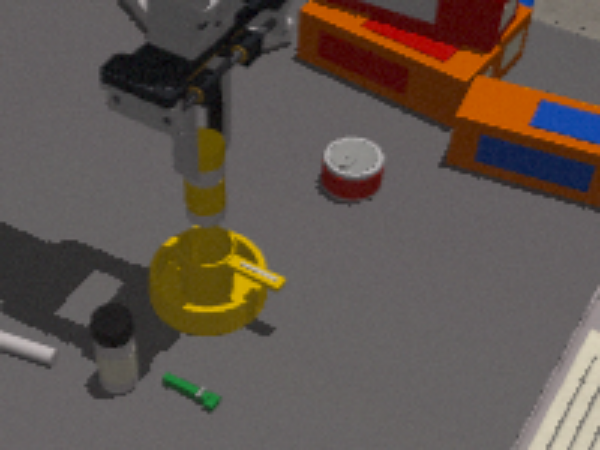

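The yellow jar hangs upright over the yellow scoop (its foot at (205,218) in the crop, the cup rim near (210,240)). I'll lower it the same way.

inch_along(rows={"motion":[[0, 0, 0.0003, 0.03, 0, 0, 0], [0, 0, 0, 0.025, 0, 0, 0], [0, 0, 0, 0.01, 0, 0, 0], [0, 0, 0, 0.01, 0, 0, 0], [0, 0, 0, 0.01, 0, 0, 0], [0, 0, 0, 0, 0, 0, 0], [0, 0, 0, 0, 0, 0, 0]]})

```text
time_s: 25.7
eef_pos: [0.4539, 0.1363, 0.0887]
eef_rot: [0.0, -0.0, 1.0, 0.0]
force: [-0.8, 1.0, -1.2]
grip_width: 0.403
grasp_force: 20.0
```

```bash
python3 st.py .4535 .136 .0752
```

```text
t 25.70 pos [0.4539 0.1363 0.0887] yaxis [-0.0009  1.      0.    ] d_tool [ 0.0004 -0.0003  0.0135] grip 0.4028420211761792 19.999761853250675 F [-0.7565  0.9597 -1.1907]
```

inch_along(rows={"motion":[[0, 0.0003, -0.0002, 0.005, 0, 0, 0], [0, 0, 0, 0.004, 0, 0, 0], [0, 0, 0, 0.003, 0, 0, 0], [0, 0, 0, 0.001, 0, 0, 0], [0, 0, 0, 0, 0, 0, 0], [0, 0, 0, 0, 0, 0, 0]]})

```text
time_s: 26.45
eef_pos: [0.4532, 0.136, 0.0752]
eef_rot: [0.0, -0.0, 1.0, -0.0]
force: [-0.4, 0.1, -0.4]
grip_width: 0.399
grasp_force: 20.0
```

```bash
python3 st.py .4535 .136 .0752
```

```text
t 26.45 pos [0.4532 0.136  0.0752] yaxis [-0.0008  1.     -0.    ] d_tool [-0.0003 -0.     -0.    ] grip 0.3994282170174204 19.999555324902758 F [-0.3584  0.0955 -0.4203]
```

inch_along(rows={"motion":[[0, 0, 0, 0.001, 0, 0, 0], [0, 0, 0, 0, 0, 0, 0]]})

```text
time_s: 26.7
eef_pos: [0.4539, 0.1361, 0.0751]
eef_rot: [0.001, -0.0, 1.0, 0.0]
force: [-1.3, -0.1, 4.8]
grip_width: 0.399
grasp_force: 20.0
```

```bash
python3 st.py .4535 .136 .0752
```

```text
t 26.70 pos [0.4539 0.1361 0.0751] yaxis [-0.0008  1.      0.0001] d_tool [ 0.0004 -0.0001 -0.0001] grip 0.39875295559235335 20.000547908130102 F [-1.2654 -0.1433  4.7843]
```

Contact at the expected height. I'll release, rise and move aside to check.

inch_along(rows={"motion":[[0.5, 0, 0, 0, 0, 0, 0], [0.8, 0, 0, 0, 0, 0, 0], [1, 0, 0, 0, 0, 0, 0], [1, 0, 0, 0, 0, 0, 0], [1, 0, 0, -0.03, 0, 0, 0], [1, 0, 0, -0.04, 0, 0, 0], [1, 0, 0, -0.05, 0, 0, 0], [1, 0, 0, -0.02, 0, 0, 0]]})

```text
time_s: 27.7
eef_pos: [0.4546, 0.1362, 0.2176]
eef_rot: [0.003, -0.0, 1.0, 0.0]
force: [-0.0, -0.4, 0.1]
grip_width: 0.997
grasp_force: 0.0
```

inch_along(rows={"motion":[[1, 0.01, 0.055, 0, 0, 0, 0], [1, 0.01, 0.055, 0, 0, 0, 0], [1, 0.01, 0.055, 0, 0, 0, 0], [1, 0.01, 0.055, 0, 0, 0, 0], [1, 0.01, 0.055, 0, 0, 0, 0], [1, 0, 0, 0, 0, 0, 0], [1, 0, 0, 0, 0, 0, 0]]})

```text
time_s: 28.58
eef_pos: [0.4028, 0.4107, 0.2138]
eef_rot: [-0.0, -0.001, 1.0, -0.0]
force: [0.3, 0.3, 0.2]
grip_width: 1.001
grasp_force: 0.0
```

```bash
python3 shot.py 7 top 170 130 320 160; python3 shot.py 8 scene 190 90 220 200
```

Run:
```python
from h import *
for n in("top","scene"):
    z=np.load(f"pics/{n}8.npz");X=cloud(n,z["d"])
    for c,c0 in(("blue",(.4645,-.198)),("yellow",(.454,.136))):
        m=(mask(z["im"],c)>0)&(np.linalg.norm(X[:,:,:2]-c0,axis=2)<.03)&(X[:,:,2]>.085);t=X[m]
        print(n,c,"lid",cv2.minEnclosingCircle(t[:,:2].astype(np.float32)),"z",np.percentile(t[:,2],[50,90]))
```

```text
top blue lid ((0.46501624584198, -0.19902600347995758), 0.01911848597228527) z [0.0999 0.1025]
top yellow lid ((0.4542742073535919, 0.13512200117111206), 0.019084788858890533) z [0.0998 0.1026]
scene blue lid ((0.4665738046169281, -0.19852937757968903), 0.01987355574965477) z [0.0993 0.1014]
scene yellow lid ((0.45541322231292725, 0.1366596221923828), 0.02006583660840988) z [0.0987 0.101 ]
```

View pics/scene8.png

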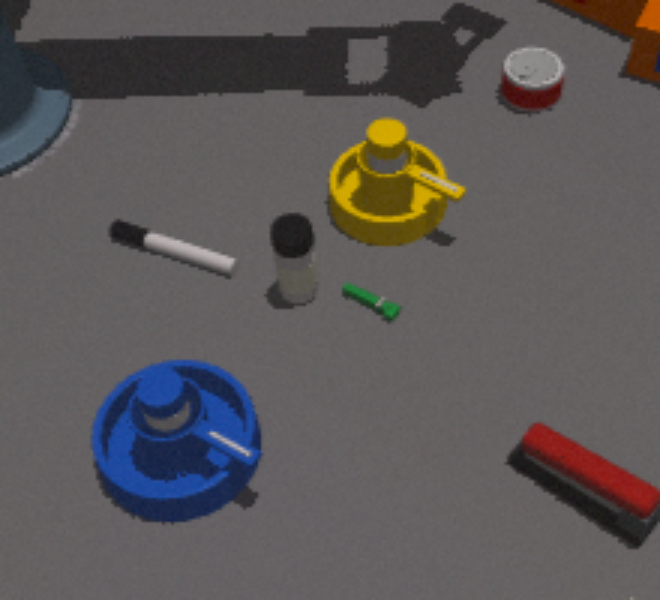

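Both kits are nested and upright: the yellow lid is at (387,130) and the blue lid at (160,385) in the crop, both tops at about 0.100 m, as expected for a jar on the scoop floor. The tin at (532,75) and the spare jar at (293,255) still stand in place, and the arm is clear.

```bash
python3 -c "
from station import r
print(r.job_done())"
```

```text
the job is handed in; nothing more can be done
None
```

Both kits are made up and the job is handed in at about 29 s: each scoop went into its own-colour dish first, then its jar stood lid up on the scoop floor, and the tin and spare jar were left standing where they were.

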